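# Shoot the chest's safety bolt home

### The arm

A 7-joint arm with a two-finger parallel gripper is mounted at the origin on a cart in front of the work surface, level with it; the furniture and walls round the work are solid. World frame = base frame: x ahead of the robot, y to its left, z up, the work surface at z = 0. Lengths are in m, angles in rad, forces in N, time in s.
With the tool pointing down it reaches from about 0.4 to 0.85 m from the base axis. Payload 4.5 kg.
Tool frame: the origin (TCP) lies midway between the tips of the shut fingers; the grasp point (between the pads) lies 19 mm behind it; z points along the fingers, y is the direction in which the jaws open and shut (so a half turn about z gives the same grasp; the last joint's range is limited). The gripper opens to 88 mm and grips with 3 to 60 N. Pads are 18 mm wide; open, the fingers measure 123 mm over their backs; the gripper's body (75 mm by 187 mm) begins 45 mm behind the grasp point.
Start: joints at [1.317, 0.689, -0.195, 1.565, 0.157, 0.902, -0.215], TCP at [0.177, -0.599, 0.239] pointing down, gripper open.
Joint ranges: [-3.01, 3.01], [-0.46, 2.08], [-1.47, 1.51], [0.13, 2.56], [-1, 4.14], [0.04, 2.09], [-2.66, 2.66]. Speed limits (rad/s): [2.57, 2.57, 3.14, 3.14, 3.14, 3.14, 3.14].

### API

Orientations are given as a unit quaternion [x, y, z, w].
In Python, from plant import r, viewer gives the robot as it stands.
- The arm moves only by the tool play_rows, never from a script. Its argument "commands" is a list of rows, each an object with "delta_rot": the turn, a rotation vector about the tool's x, y, z normalised to -1 to 1, where 1 is pi rad, a list of three; "travel": the shift along the tool's x, y, z normalised to -1 to 1, where 1 is 15 cm, a list of three; "gripper": the opening, from -1 (shut) to 1 (fully open). In form: [{"delta_rot": [wx, wy, wz], "travel": [x, y, z], "gripper": gripper}, ...]. A call has 1 to 12 rows; each row is the pose to reach, as a shift and turn from the pose commanded when the call began, along the tool's axes at that moment, turning the shorter way round; what a row does not reach only later rows make up. A row lasts 1/8 s, in which the tool goes at most 62.5 mm and 10.7 degrees, less where a joint would pass 70% of its speed; a pose out of reach is approached as far as the arm can. A call with a number of a shift or a turn outside -1 to 1 is refused whole. A call with a gripper value outside its range is refused whole. The fingers move at their own pace and stop on an object; "force" is the grip in N (left out, the last holds). Time passes only in rows, so rows that repeat a pose let the fingers close. It gives the time, the measured TCP pose, the force and the opening at its end, in the units of the state.
- r.get_state(): the state, without advancing time (a new reading comes with each control period).
- viewer.snapshot(name): name is "side" or "top"; returns a dict with "color" (420x560x3 uint8, red, green, blue), "z_map" (420x560 float32, m along the optical axis (not along the pixel's ray), 0 where there is no reading), "fx", "fy", "cx", "cy" (pixels), "origin" and "attitude" of the camera in the world. Camera axes: x right, y up, looking along -z (the intrinsics and any distortion apply to the point x, -y, -z); pixel columns grow to the right and rows downward; lengths in m; the calibration is good to about 2 mm. A picture is of the moment at which its call begins.
- r.finish_job(): hands the job in, once; it reports no verdict.
Trained networks look in the newest picture that a camera, given by its name, has taken for a name from the list of things; names that differ only in an ending like _2 or _b are one class to them, and where a whole thing is asked for, a point or a joint stands for the part that bears it (a point fixed in the world has none). Each returns a list of dicts, best first, with "conf" (0 to 1); they miss things now and then, are a little off and sometimes report something else, mostly with a low value. They report only what shows in the picture. A call takes as long as a camera call.
- viewer.outline_of(camera, label): "pixels" (420x560 bool, what is visible of it) and "at" ([column, row] in pixels, amid what is visible of it).
- viewer.pinpoint(camera, label): "at" ([column, row] in pixels: a listed point, or the origin of a listed thing).
The state is a dict: "clock": time; "q": joint angles; "qd": joint speeds; "joint_torque": joint torques, N m; "tool_pos": TCP position; "eef_rot": TCP orientation; "contact_force": force on the tool from outside, world axes, zero at the start; "moment": the same for the moment, N m; "opening": opening from 0.0 (shut) to 1.0 (fully open).
Only numpy, scipy, OpenCV 4.12 (cv2) and the standard library are available. Lean on these libraries where they do the work, as an engineer would, in place of code of your own. Each camera call takes 0.05 s, during which the arm holds its last target. There are 200 camera calls.

### The job

Bolt the plywood chest shut: press the long spring catch bar fully down with one fingertip and keep it down while the other fingertip pushes the bolt's upright tab until the bolt is all the way home in the keep on the chest's end deck. Then lift away so that the catch springs back up and locks the bolt. Only push and press, grip nothing, and leave the things lying on and around the chest where they are.

Things in the scene. Friction and masses are not known exactly. Their poses are not given: they have to be found in the camera images.
- chest: plywood chest, 244 (its x) x 245 (its y) x 120 mm high, fixed. Origin: centre of its underside, on the bench; z up. On its flat top: a hinged lid (y -123 to +61 mm), a 3 mm seam, and a fixed end deck (y +64 to +123 mm). The steel bolt lies on the lid along chest y at x = +10 mm. Only the bolt and the catch move.
- tab_face (a point): centre of the flat -y face of the bolt's upright thumb tab, the face to push towards chest +y. Tab: 24 mm wide (x), 7 mm thick (y), 5 to 40 mm above the lid, on the far (+x) side of the bolt; this point is 21.5 mm above the lid, at chest x = +31 mm. Axes as the chest's. For 45 mm behind it (-y) there is only a 3 mm plate on the lid; staples 18 mm high stand farther off.
- catch_bar (a point): centre of the top face of the catch's press bar: a dark steel plate 88 mm long (chest y -53 to +34 mm), 36 mm wide, on the near (-x) side of the bolt. It pivots 26 mm from here on a pin along y at chest x = -8 mm, 18 mm above the lid. At rest it slopes up outward and this point is 25 mm above the lid, at chest x = -33 mm; about 12 mm when fully down. Press, and slide along it, anywhere.
- catch (a joint): angle of the spring catch (rad): 0 at rest; grows as its bar is pressed, to a stop at 0.52. Pressing lifts its nose out of a notch in the bolt: clear of the bolt above 0.22, counted as held down above 0.27; 0.3 to 0.5 is a good depth. At the bar's middle the spring takes 4 N to start and 7.5 N at the stop.
- slide_bolt (a joint): travel of the bolt (m) along the chest's +y: about 0 drawn (start, nose in the first notch, which leaves 1 mm of play), 0.037 home against its stop. From 0.035 the second notch lies under the nose. Friction is about 2 N.
- bolt_tip (a point): front end of the bolt: a flat steel bar 18 x 10 mm, 172 mm long, along chest y. Its middle is 8 mm above the lid.
- keep_mouth (a point): middle of the mouth of the keep, the steel staple 22 mm deep on the fixed end deck into which the bolt's tip enters.
- screwdriver_yellow: bystander: screwdriver with a yellow handle, 162 mm long, 23 mm thick, lying on the lid along the chest's far (+x) edge. Not to be moved.
- tape_1: bystander: small dark roll of tape, 50 mm across, 19 mm high, lying flat on the near end of the end deck. Not to be moved.
- wood_block: bystander: drilled wooden block, 42 x 110 x 30 mm, lying on the bench on the robot's right of the chest. Not to be moved.

How it is judged:
By the outcome, as a careful person would: the job done as asked, in the order asked, and still so for the second after the job is handed in, with the robot touching nothing.
It also fails if it takes over 38 s, if anything falls off the work surface, if the arm or the gripper's body presses on something with over 40 N, if the wrist force passes 120 N, or if a joint passes its speed limit or range.

## Working session

There is one attempt and no reset: what is moved stays moved. The work goes in short steps, Python scripts to look and compute and a tool call to move; the robot and the scene stay as the last step left them, time stands still between calls to the robot, and variables do not carry over. Pictures are saved under pics/ and viewed, about 8 in all and at most 12, crops included, and the job is handed in when it is done.

Besides the shell and the picture viewer there is one more tool, called after "Call:" as name([rows], argument=value, ...), one row to a line, values as JSON. play_rows: Moves the arm, as the interface text tells. Its arguments: {"type":"object","properties":{"commands":{"type":"array","items":{"type":"object","properties":{"delta_rot":{"type":"array","items":{"type":"number","minimum":-1,"maximum":1}},"travel":{"type":"array","items":{"type":"number","minimum":-1,"maximum":1}},"gripper":{"type":"number"}}}},"force":{"type":"number"}},"required":["commands"]}

```bash
mkdir -p pics; ls; cat > h.py <<'E'
import numpy as np, cv2
from scipy.spatial.transform import Rotation as R
from plant import r, viewer
def snap(n,f=None):
    s=viewer.snapshot(n)
    if f: cv2.imwrite('pics/'+f,s['color'][:,:,::-1])
    return s
def att(s):
    a=np.array(s['attitude']); return a if a.shape==(3,3) else R.from_quat(a).as_matrix()
def world(s,u,v,d=None):
    if d is None:
        p=s['z_map'][max(0,int(v)-1):int(v)+2,max(0,int(u)-1):int(u)+2]; p=p[p>0]; d=np.median(p)
    c=np.array([(u-s['cx'])/s['fx']*d,-(v-s['cy'])/s['fy']*d,-d])
    return np.array(s['origin'])+att(s)@c
def cloud(s):
    v,u=np.mgrid[:420,:560]; d=s['z_map']
    c=np.stack([(u-s['cx'])/s['fx']*d,-(v-s['cy'])/s['fy']*d,-d],-1)
    return np.array(s['origin'])+c@att(s).T
E
python3 - <<'E'
from h import *
st=r.get_state(); print({k:np.round(v,3) for k,v in st.items()})
for n in ['top','side']:
    s=snap(n,n+'0.png'); print(n,{k:s[k] for k in s if k not in('color','z_map')})
    for l in ['chest','tab_face','catch_bar','bolt_tip','keep_mouth','screwdriver_yellow','tape_1','wood_block']:
        for o in viewer.pinpoint(n,l)[:2]:
            try: w=world(s,*o['at'])
            except Exception as e: w=np.zeros(3)
            print(l,round(o['conf'],2),np.round(o['at'],1),w.round(3))
E
```

```text
pics
{'clock': np.float64(0.0), 'q': array([ 1.317,  0.69 , -0.195,  1.566,  0.157,  0.903, -0.215]), 'qd': array([-0.001, -0.002,  0.001,  0.   ,  0.001, -0.   ,  0.001]), 'joint_torque': array([-0.0000e+00, -5.2756e+01, -1.2670e+00, -1.5342e+01, -5.3000e-02,
        7.0000e-03,  0.0000e+00]), 'tool_pos': array([ 0.177, -0.599,  0.238]), 'eef_rot': array([ 0.99 ,  0.143, -0.   , -0.001]), 'contact_force': array([ 0.682, -0.336,  0.77 ]), 'moment': array([-0.006, -0.008, -0.007]), 'opening': np.float64(1.002)}
top {'fx': 386.5636708998514, 'fy': 386.5636708998514, 'cx': 277.96115771356364, 'cy': 211.43326615238746, 'origin': array([ 0.33114725, -0.02411142,  0.9589473 ]), 'attitude': array([-0.06680968,  0.07436228,  0.74557873, -0.65887713])}
chest 0.96 [239.8 233.1] [0.459 0.043 0.142]
tab_face 0.79 [244.7 210.8] [0.509 0.029 0.127]
catch_bar 0.62 [233.4 237.9] [0.45  0.058 0.144]
bolt_tip 0.98 [204.1 211.1] [0.521 0.118 0.122]
keep_mouth 0.93 [203.6 210.6] [0.522 0.119 0.124]
screwdriver_yellow 0.84 [258.4 190.5] [ 0.55  -0.006  0.134]
tape_1 0.78 [183.2 245.9] [0.45  0.17  0.121]
wood_block 0.66 [385.  230.9] [ 0.439 -0.298  0.03 ]
side {'fx': 438.2892865576583, 'fy': 438.2892865576583, 'cx': 276.5033051715825, 'cy': 212.11571679216004, 'origin': array([0.09020731, 0.06492993, 0.89392005]), 'attitude': array([-0.14011209,  0.19102189,  0.78616729, -0.57080665])}
chest 0.63 [225.6 250. ] [0.426 0.06  0.119]
tab_face 0.83 [227.9 203.6] [0.502 0.031 0.155]
catch_bar 0.93 [223.4 232.4] [0.451 0.055 0.143]
catch_bar 0.59 [184.6 215.9] [0.52  0.118 0.121]
bolt_tip 0.97 [190.  209.1] [0.533 0.105 0.119]
keep_mouth 0.92 [186.6 213.7] [0.525 0.113 0.12 ]
keep_mouth 0.24 [220.4 232.7] [0.452 0.06  0.143]
screwdriver_yellow 0.68 [235.7 186.8] [0.555 0.004 0.119]
tape_1 0.71 [169.  253.4] [0.453 0.164 0.117]
wood_block 0.81 [383.5 219.1] [ 0.427 -0.29   0.03 ]
```

```bash
python3 - <<'E'
from h import *
for n,(a,b,c,d) in [('top',(150,330,120,300)),('side',(150,330,120,300))]:
    s=snap(n); P=cloud(s)
    cv2.imwrite(f'pics/{n}c.png',cv2.resize(s['color'][150:290,140:320,::-1],None,fx=4,fy=4,interpolation=cv2.INTER_CUBIC))
    m=(s['z_map']>0)&(P[...,2]>.11)&(P[...,2]<.17)&(abs(P[...,0]-.46)<.22)&(abs(P[...,1]-.04)<.22)
    nn,lab,stt,_=cv2.connectedComponentsWithStats(m.astype(np.uint8)); k=1+np.argmax(stt[1:,4]); m=lab==k
    pts=P[m][:,:2].astype(np.float32); print(n,m.sum(),cv2.minAreaRect(pts), np.median(P[m][:,2]))
E
```

```text
top 12202 ((0.48643097281455994, 0.05497719347476959), (0.24651198089122772, 0.25075846910476685), 64.4489974975586) 0.1215876546647508
side 14104 ((0.48566263914108276, 0.05360341817140579), (0.24681413173675537, 0.25117218494415283), 64.44239044189453) 0.1197565916560765
```

View pics/topc.png

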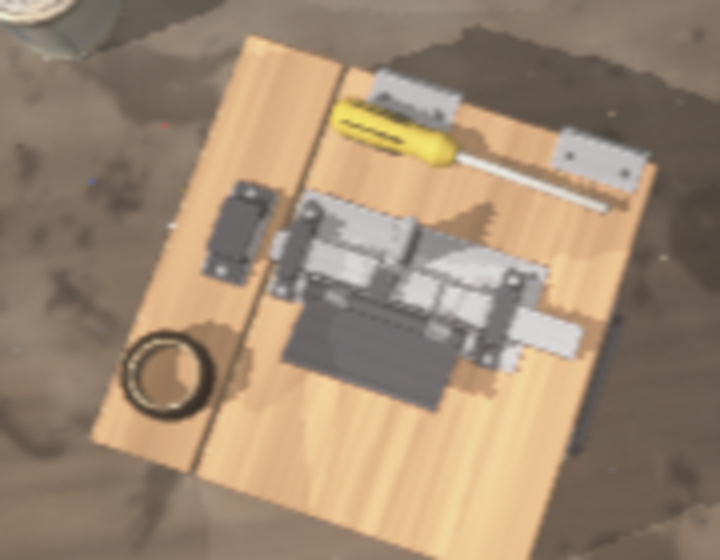

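View pics/sidec.png

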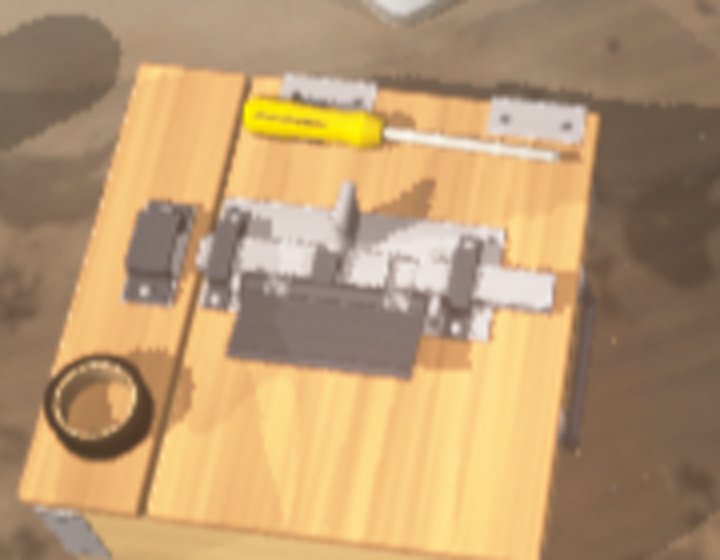

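```bash
python3 - <<'E'
from h import *
for n in ['top','side']:
    s=snap(n); P=cloud(s)
    hsv=cv2.cvtColor(s['color'],cv2.COLOR_RGB2HSV)
    m=(abs(P[...,2]-.12)<.006)&(abs(P[...,0]-.48)<.2)&(abs(P[...,1]-.05)<.2)&(hsv[...,1]>75)
    m=cv2.morphologyEx(m.astype(np.uint8),cv2.MORPH_OPEN,np.ones((3,3)))
    nn,lab,stt,_=cv2.connectedComponentsWithStats(m); k=[i for i in range(1,nn) if stt[i,4]>500]
    m=np.isin(lab,k); (c,sz,a)=cv2.minAreaRect(P[m][:,:2].astype(np.float32)); print(n,c,sz,a,np.median(P[m][:,2]))
    th=np.radians(a); ey=np.array([np.cos(th),np.sin(th)]); ex=np.array([ey[1],-ey[0]])
    def ch(w): d=np.array(w[:2])-c; return np.round([d@ex*1000,d@ey*1000,(w[2]-.12)*1000],1)
    # edges by percentiles in the mask
    q=(P[m][:,:2]-c); print('x ext',np.percentile(q@ex,[.3,99.7])*1000,'y ext',np.percentile(q@ey,[.3,99.7])*1000)
    C=np.stack([(P[...,:2]-c)@ex*1000,(P[...,:2]-c)@ey*1000,(P[...,2]-.12)*1000],-1)
    t=(C[...,0]>12)&(C[...,0]<50)&(abs(C[...,1])<90)&(C[...,2]>22)&(C[...,2]<60)
    if t.any(): print('tab',t.sum(),np.percentile(C[t],[2,50,98],axis=0).round(1))
    b=viewer.outline_of(n,'catch_bar')
    if b:
        B=C[b[0]['pixels']]; print('catch outline',np.percentile(B,[2,50,98],axis=0).round(1))
    for l in ['tab_face','catch_bar','bolt_tip','keep_mouth','screwdriver_yellow','tape_1']:
        o=viewer.pinpoint(n,l)
        if o: 
            D=np.array(s['origin']); d1=world(s,*o[0]['at'],1.)-D
            h={'tab_face':.1415,'catch_bar':.145,'bolt_tip':.128,'keep_mouth':.128}.get(l,.13)
            print(l,ch(D+d1*(h-D[2])/d1[2]))
E
```

```text
top (0.48332470655441284, 0.05660714954137802) (0.2467431277036667, 0.24375508725643158) 64.45134735107422 0.12078388889144837
x ext [-121.38652305  120.15872723] y ext [-122.83957616  121.32100684]
tab 51 [[ 19.1 -12.2  23.9]
 [ 29.6  -9.3  39. ]
 [ 41.6  -4.6  42.2]]
catch outline [[-49.9 -52.6   2. ]
 [-26.3  -7.7  24.7]
 [  7.4  33.   31. ]]
catch_bar [-33.8 -10.1  25. ]
bolt_tip [ 8.5 66.9  8. ]
keep_mouth [10.  77.1  8. ]
screwdriver_yellow [ 88.4 -26.8  10. ]
tape_1 [-71.5  80.8  10. ]
side (0.48300406336784363, 0.054424695670604706) (0.2466915249824524, 0.24559363722801208) 64.17935180664062 0.11904958309730518
x ext [-121.92713296  118.22035781] y ext [-122.46969177  121.98216958]
tab 67 [[ 19.1 -11.7  23. ]
 [ 28.3  -9.   37.2]
 [ 41.3  -4.1  39.8]]
catch outline [[-49.9 -52.2  18.7]
 [-26.8  -7.7  23.3]
 [  2.7  31.4  29.5]]
tab_face [ 33.  -10.2  21.5]
catch_bar [-31.5 -13.1  25. ]
bolt_tip [14.9 60.5  8. ]
keep_mouth [10.1 74.5  8. ]
screwdriver_yellow [ 87.3 -22.1  10. ]
tape_1 [-82.9  84.7  10. ]
```

Call:
play_rows([
  {"delta_rot": [0, 0, -0.05], "travel": [0.2, -0.14, 0], "gripper": 0.16},
  {"delta_rot": [0, 0, -0.1], "travel": [0.4, -0.28, 0], "gripper": 0.16},
  {"delta_rot": [0, 0, -0.155], "travel": [0.6, -0.42, 0], "gripper": 0.16},
  {"delta_rot": [0, 0, -0.21], "travel": [0.8, -0.56, 0], "gripper": 0.16},
  {"delta_rot": [0, 0, -0.266], "travel": [1, -0.7, 0], "gripper": 0.16},
  {"delta_rot": [0, 0, -0.266], "travel": [1, -0.7, 0], "gripper": 0.16},
  {"delta_rot": [0, 0, -0.266], "travel": [1, -0.7, 0], "gripper": 0.16},
])

```text
clock: 2.68
tool_pos: [0.2806, -0.4464, 0.2345]
eef_rot: [0.846, 0.532, -0.004, -0.015]
contact_force: [-18.9, 20.3, -1.4]
opening: 0.579
```

```bash
cat >> h.py <<'E'
TH=np.radians(64.3); EY=np.array([np.cos(TH),np.sin(TH)]); EX=np.array([EY[1],-EY[0]]); C0=np.array([.4832,.0556])
def todo(cx,cy,h):
    "shift (units) and turn to TCP at chest (mm) cx,cy, h above lid"
    st=r.get_state(); p=np.array(st['tool_pos']); M=R.from_quat(st['eef_rot'])
    t=np.r_[C0+EX*cx/1e3+EY*cy/1e3,.12+h/1e3]
    d=p[:2]-C0; print('t',st['clock'],'chest mm',np.round([d@EX*1e3,d@EY*1e3,(p[2]-.12)*1e3],1),'F',np.round(st['contact_force'],1),'Fch',np.round([st['contact_force'][:2]@EX,st['contact_force'][:2]@EY],1),'open',round(float(st['opening'])*88,1))
    print('travel',np.round(M.inv().apply(t-p)/.15,3))
    T=R.from_matrix(np.array([[EY[0],EX[0],0],[EY[1],EX[1],0],[0,0,-1]]))
    print('turn',np.round((M.inv()*T).as_rotvec()/np.pi,4))
E
python3 -c "
from h import *
todo(-3.5,-29,100)"
```

```text
t 2.675 chest mm [  35.1 -540.2  114.5] F [-18.9  20.3  -1.4] Fch [-25.8  10.1] open 51.0
travel [ 3.407 -0.251  0.133]
turn [-0.0094 -0.0027  0.0003]
```

```bash
python3 -c "
from h import *
todo(-3.5,-29,100)
a=snap('top');b=snap('side')
cv2.imwrite('pics/c2.png',cv2.resize(np.hstack([a['color'],b['color']])[:,:,::-1],(800,300),interpolation=cv2.INTER_AREA))
todo(-3.5,-29,100); s=r.get_state(); print(np.round(s['q'],3),np.round(s['joint_torque'],1),np.round(s['moment'],2))"
```

```text
t 2.675 chest mm [  35.1 -540.2  114.5] F [-18.9  20.3  -1.4] Fch [-25.8  10.1] open 51.0
travel [ 3.407 -0.251  0.133]
turn [-0.0094 -0.0027  0.0003]
t 2.775 chest mm [  35.2 -540.2  114.5] F [-18.7  20.3  -1.4] Fch [-25.6  10.2] open 50.9
travel [ 3.407 -0.251  0.133]
turn [-0.0094 -0.0027  0.0003]
[ 1.179  0.602 -0.424  1.83   0.33   0.812  0.137] [ -2.5 -46.5  -5.3 -26.5   1.   -6.   -0.1] [2.37 2.16 0.17]
```

View pics/c2.png

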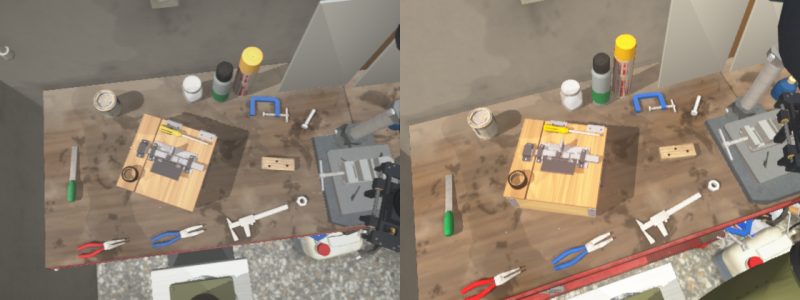

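```bash
python3 -c "
from h import *
for n in ['top','side']:
    s=snap(n); P=cloud(s); cv2.imwrite('pics/%s3.png'%n,cv2.resize(s['color'][60:380,360:,::-1],None,fx=2.5,fy=2.5) if 0 else s['color'][40:380,360:,::-1])
    m=(s['z_map']>0)&(P[...,1]<-.2)&(P[...,2]>.04)
    for y0 in np.arange(-.7,-.2,.05):
        k=m&(abs(P[...,1]-y0-.025)<.025)
        if k.any():
            Q=P[k]; print(n,round(y0,2),k.sum(),[ (round(z,2),np.round(np.percentile(Q[abs(Q[:,2]-z-.04)<.04][:,0],[1,99]),2).tolist()) for z in np.arange(.04,.7,.08) if (abs(Q[:,2]-z-.04)<.04).sum()>3])
a=cv2.imread('pics/top3.png');b=cv2.imread('pics/side3.png');cv2.imwrite('pics/c3.png',cv2.resize(np.hstack([a,b]),(706,600)))
"
```

```text
top -0.7 1192 [(np.float64(0.04), [0.41, 0.77]), (np.float64(0.12), [0.71, 0.78]), (np.float64(0.2), [0.72, 0.78])]
top -0.65 1533 [(np.float64(0.04), [0.33, 0.72]), (np.float64(0.12), [0.4, 0.73]), (np.float64(0.2), [0.72, 0.74]), (np.float64(0.28), [0.74, 0.75])]
top -0.6 3651 [(np.float64(0.04), [0.26, 0.72]), (np.float64(0.12), [0.35, 0.73]), (np.float64(0.2), [0.39, 0.74]), (np.float64(0.28), [0.54, 0.75]), (np.float64(0.36), [0.75, 0.75])]
top -0.55 6939 [(np.float64(0.04), [0.26, 0.72]), (np.float64(0.12), [0.35, 0.73]), (np.float64(0.2), [0.38, 0.74]), (np.float64(0.28), [0.45, 0.75]), (np.float64(0.36), [0.62, 0.76])]
top -0.5 5986 [(np.float64(0.04), [0.26, 0.72]), (np.float64(0.12), [0.35, 0.73]), (np.float64(0.2), [0.3, 0.74]), (np.float64(0.28), [0.31, 0.75]), (np.float64(0.36), [0.63, 0.76])]
top -0.45 6898 [(np.float64(0.04), [0.44, 0.84]), (np.float64(0.12), [0.35, 0.84]), (np.float64(0.2), [0.25, 0.84]), (np.float64(0.28), [0.19, 0.84]), (np.float64(0.36), [0.25, 0.76])]
top -0.4 4835 [(np.float64(0.04), [0.35, 0.84]), (np.float64(0.12), [0.36, 0.84]), (np.float64(0.
[... 1418 characters left out ...]
loat64(0.12), [0.36, 0.84]), (np.float64(0.2), [0.24, 0.84]), (np.float64(0.28), [0.21, 0.75]), (np.float64(0.36), [0.3, 0.31])]
side -0.4 3862 [(np.float64(0.04), [0.71, 0.84]), (np.float64(0.12), [0.37, 0.84]), (np.float64(0.2), [0.73, 0.84]), (np.float64(0.28), [0.21, 0.75])]
side -0.35 1341 [(np.float64(0.04), [0.84, 0.84]), (np.float64(0.12), [0.84, 0.84]), (np.float64(0.2), [0.84, 0.84])]
side -0.3 1166 [(np.float64(0.04), [0.71, 0.72]), (np.float64(0.12), [0.71, 0.84]), (np.float64(0.2), [0.72, 0.84]), (np.float64(0.28), [0.84, 0.84])]
side -0.25 3353 [(np.float64(0.04), [0.71, 0.84]), (np.float64(0.12), [0.71, 0.84]), (np.float64(0.2), [0.71, 0.84]), (np.float64(0.28), [0.84, 0.84])]
```

View pics/c3.png

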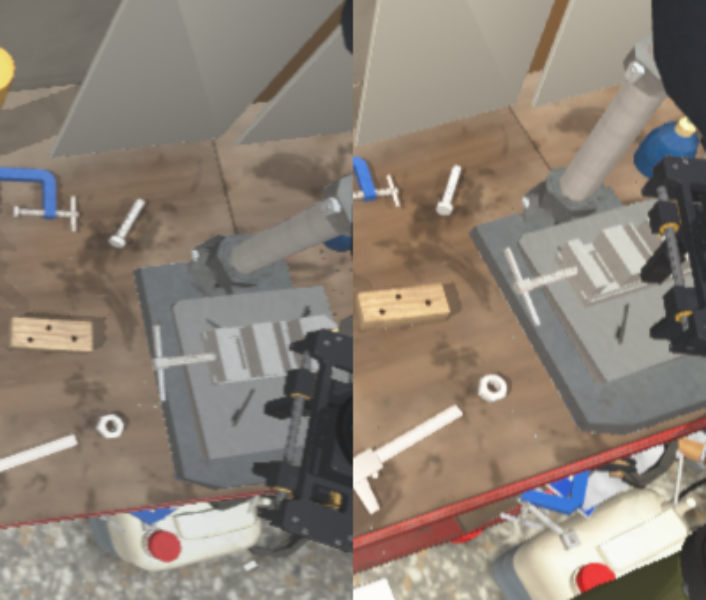

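Call:
play_rows([
  {"delta_rot": [0, 0, 0], "travel": [0.08, -0.19, 0], "gripper": 0.16},
  {"delta_rot": [0, 0, 0], "travel": [0.16, -0.37, 0], "gripper": 0.16},
  {"delta_rot": [0, 0, 0], "travel": [0.25, -0.56, 0], "gripper": 0.16},
  {"delta_rot": [0, 0, 0], "travel": [0.25, -0.56, 0], "gripper": 0.16},
])

```text
clock: 3.38
tool_pos: [0.2301, -0.3844, 0.2389]
eef_rot: [0.846, 0.533, -0.001, -0.001]
contact_force: [-0.1, -0.4, 0.5]
opening: 0.581
```

```bash
python3 -c "
from h import *
todo(-3.5,-29,100);print(r.get_state()['tool_pos'])"
```

```text
t 3.375 chest mm [ -37.2 -506.2  118.9] F [-0.1 -0.4  0.5] Fch [ 0.1 -0.4] open 51.1
travel [3.181 0.229 0.125]
turn [-0.0008  0.      0.0004]
[ 0.2301495  -0.38441552  0.23885441]
```

Call:
play_rows([
  {"delta_rot": [0, 0, 0], "travel": [0.25, 0, 0], "gripper": 0.16},
  {"delta_rot": [0, 0, 0], "travel": [0.5, 0.05, 0], "gripper": 0.16},
  {"delta_rot": [0, 0, 0], "travel": [0.75, 0.2, 0], "gripper": 0.16},
  {"delta_rot": [0, 0, 0], "travel": [1, 0.4, 0], "gripper": 0.16},
])

```text
clock: 3.88
tool_pos: [0.3527, -0.2766, 0.239]
eef_rot: [0.847, 0.532, 0.0, 0.001]
contact_force: [0.1, -0.1, -0.8]
opening: 0.583
```

Call:
play_rows([
  {"delta_rot": [0, 0, 0], "travel": [0.3, 0, 0], "gripper": 0.16},
  {"delta_rot": [0, 0, 0], "travel": [0.65, 0, 0], "gripper": 0.16},
  {"delta_rot": [0, 0, 0], "travel": [1, 0, 0], "gripper": 0.16},
  {"delta_rot": [0, 0, 0], "travel": [1, 0, 0], "gripper": 0.16},
])

```text
clock: 4.38
tool_pos: [0.4195, -0.1371, 0.2393]
eef_rot: [0.844, 0.536, 0.002, 0.0]
contact_force: [-1.9, -0.2, -0.4]
opening: 0.578
```

```bash
python3 -c "
from h import *
todo(-3.5,-29,60);print(r.get_state()['tool_pos'])"
```

```text
t 4.375 chest mm [  26.2 -201.2  119.3] F [-1.9 -0.2 -0.4] Fch [-1.6 -1. ] open 50.9
travel [ 1.149 -0.187  0.399]
turn [ 0.001  -0.0011  0.0033]
[ 0.41954969 -0.13708866  0.23927455]
```

Call:
play_rows([
  {"delta_rot": [0, 0, 0.001], "travel": [0.35, -0.06, 0], "gripper": 0.16},
  {"delta_rot": [0, 0, 0.002], "travel": [0.7, -0.12, 0], "gripper": 0.16},
  {"delta_rot": [0, 0, 0.003], "travel": [1, -0.187, 0.1], "gripper": 0.16},
  {"delta_rot": [0, 0, 0.003], "travel": [1, -0.187, 0.2], "gripper": 0.16},
  {"delta_rot": [0, 0, 0.003], "travel": [1, -0.187, 0.2], "gripper": 0.16},
])

```text
clock: 5.0
tool_pos: [0.4554, 0.0054, 0.208]
eef_rot: [0.849, 0.529, -0.001, -0.0]
contact_force: [-0.5, -0.1, 0.4]
opening: 0.581
```

```bash
python3 -c "
from h import *
todo(-3.5,-29,45)"
```

```text
t 5.0 chest mm [ -3.3 -57.3  88. ] F [-0.5 -0.1  0.4] Fch [-0.4 -0.3] open 51.1
travel [ 0.189 -0.003  0.286]
turn [-0.0004  0.0005 -0.0027]
```

Call:
play_rows([
  {"delta_rot": [0, 0, -0.003], "travel": [0.19, -0.001, 0.05], "gripper": 0.16},
  {"delta_rot": [0, 0, -0.003], "travel": [0.19, -0.001, 0.2], "gripper": 0.16},
  {"delta_rot": [0, 0, -0.003], "travel": [0.19, -0.001, 0.36], "gripper": 0.16},
  {"delta_rot": [0, 0, -0.003], "travel": [0.19, -0.001, 0.36], "gripper": 0.16},
])

```text
clock: 5.5
tool_pos: [0.4675, 0.0301, 0.1541]
eef_rot: [0.847, 0.532, -0.001, -0.0]
contact_force: [-0.1, 0.4, 0.8]
opening: 0.58
```

```bash
python3 -c "
from h import *
todo(-3.5,-29,15)
a=snap('top');b=snap('side')
cv2.imwrite('pics/c4.png',cv2.resize(np.hstack([a['color'][150:290,150:310],b['color'][150:290,150:310]])[:,:,::-1],None,fx=2.5,fy=2.5,interpolation=cv2.INTER_CUBIC))
for n,s in (('top',a),('side',b)):
    P=cloud(s);d=P[...,:2]-C0;X=d@EX*1e3;Y=d@EY*1e3;Z=(P[...,2]-.12)*1e3
    hsv=cv2.cvtColor(s['color'],cv2.COLOR_RGB2HSV)
    for nm,k in (('tabfing',(X>0)&(X<60)),('barfing',(X<-10)&(X>-70))):
        k=k&(abs(Y+29)<30)&(Z>36)&(Z<70); print(n,nm,k.sum(), np.percentile(np.stack([X,Y,Z],-1)[k],[3,50,97],axis=0).round(1) if k.any() else '')
"
```

```text
t 5.5 chest mm [ -3.1 -29.8  34.1] F [-0.1  0.4  0.8] Fch [-0.2  0.3] open 51.0
travel [ 0.006 -0.002  0.127]
turn [-0.0004  0.0007 -0.0003]
top tabfing 0 
top barfing 0 
side tabfing 0 
side barfing 0
```

View pics/c4.png

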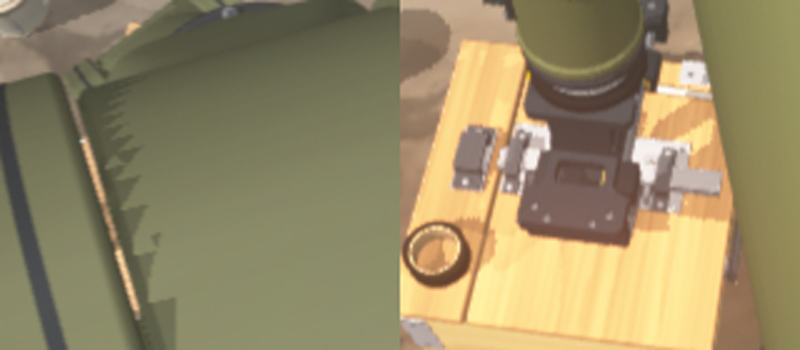

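Call:
play_rows([
  {"delta_rot": [0, 0, 0], "travel": [0, 0, 0.03], "gripper": 0.16},
  {"delta_rot": [0, 0, 0], "travel": [0, 0, 0.06], "gripper": 0.16},
  {"delta_rot": [0, 0, 0], "travel": [0, 0, 0.09], "gripper": 0.16},
  {"delta_rot": [0, 0, 0], "travel": [0, 0, 0.09], "gripper": 0.16},
])

```text
clock: 6.1
tool_pos: [0.4675, 0.0319, 0.1411]
eef_rot: [0.846, 0.533, -0.0, -0.0]
contact_force: [-1.5, 1.1, 4.4]
opening: 0.582
```

```bash
python3 -c "
from h import *
todo(-3.5,-29,15);print(r.get_state()['moment'])"
```

```text
t 6.1 chest mm [ -3.9 -28.2  21.1] F [-1.5  1.1  4.4] Fch [-1.8  0.3] open 51.2
travel [-0.006  0.002  0.041]
turn [-0.0002  0.0001  0.0005]
[ 0.27615405  0.47194731 -0.00291453]
```

Call:
play_rows([
  {"delta_rot": [0, 0, 0], "travel": [0, 0, 0.02], "gripper": 0.16},
  {"delta_rot": [0, 0, 0], "travel": [0, 0, 0.04], "gripper": 0.16},
  {"delta_rot": [0, 0, 0], "travel": [0, 0, 0.04], "gripper": 0.16},
])

```text
clock: 6.48
tool_pos: [0.4675, 0.0319, 0.1354]
eef_rot: [0.846, 0.533, -0.0, -0.0]
contact_force: [-1.4, 1.1, 7.6]
opening: 0.58
```

```bash
python3 -c "
from h import *
todo(-3.5,-29,15)
b=snap('side')
cv2.imwrite('pics/c5.png',cv2.resize(b['color'][170:290,180:340,::-1],None,fx=4,fy=4,interpolation=cv2.INTER_CUBIC))
"
```

```text
t 6.475 chest mm [ -3.8 -28.2  15.4] F [-1.4  1.1  7.6] Fch [-1.7  0.4] open 51.1
travel [-0.006  0.002  0.003]
turn [-0.0001  0.0001  0.0006]
```

Call:
play_rows([
  {"delta_rot": [0, 0, 0], "travel": [0.02, 0, 0.005], "gripper": 0.16},
  {"delta_rot": [0, 0, 0], "travel": [0.04, 0, 0.005], "gripper": 0.16},
  {"delta_rot": [0, 0, 0], "travel": [0.06, 0, 0.005], "gripper": 0.16},
  {"delta_rot": [0, 0, 0], "travel": [0.08, 0, 0.005], "gripper": 0.16},
  {"delta_rot": [0, 0, 0], "travel": [0.1, 0, 0.005], "gripper": 0.16},
  {"delta_rot": [0, 0, 0], "travel": [0.1, 0, 0.005], "gripper": 0.16},
])

```text
clock: 7.28
tool_pos: [0.472, 0.0422, 0.1344]
eef_rot: [0.847, 0.532, -0.003, 0.001]
contact_force: [-3.9, -5.2, 7.5]
opening: 0.58
```

```bash
python3 -c "
from h import *
todo(-3.5,18,15)
b=snap('side')
cv2.imwrite('pics/c6.png',cv2.resize(b['color'][170:290,180:340,::-1],None,fx=4,fy=4,interpolation=cv2.INTER_CUBIC))
"
```

```text
t 7.275 chest mm [ -4.3 -16.9  14.4] F [-3.9 -5.2  7.5] Fch [-1.2 -6.4] open 51.1
travel [ 0.233  0.005 -0.006]
turn [-0.0007  0.0021 -0.0001]
```

View pics/c6.png

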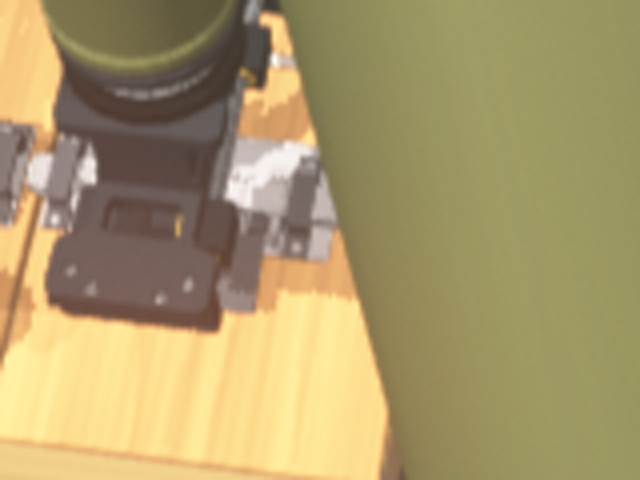

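Call:
play_rows([
  {"delta_rot": [0, 0, 0], "travel": [0.025, 0, 0], "gripper": 0.16},
  {"delta_rot": [0, 0, 0], "travel": [0.05, 0, 0], "gripper": 0.16},
  {"delta_rot": [0, 0, 0], "travel": [0.075, 0, 0], "gripper": 0.16},
  {"delta_rot": [0, 0, 0], "travel": [0.1, 0, 0], "gripper": 0.16},
  {"delta_rot": [0, 0, 0], "travel": [0.1, 0, 0], "gripper": 0.16},
])

```text
clock: 7.95
tool_pos: [0.4786, 0.0559, 0.1344]
eef_rot: [0.847, 0.532, -0.003, 0.001]
contact_force: [-3.7, -4.1, 8.3]
opening: 0.578
```

```bash
python3 -c "
from h import *
todo(-3.5,18,15)"
```

```text
t 7.95 chest mm [-4.2 -1.7 14.4] F [-3.7 -4.1  8.3] Fch [-1.6 -5.3] open 50.9
travel [ 0.132  0.005 -0.005]
turn [-0.0006  0.0021 -0.    ]
```

Call:
play_rows([
  {"delta_rot": [0, 0, 0], "travel": [0.03, 0, 0], "gripper": 0.16},
  {"delta_rot": [0, 0, 0], "travel": [0.06, 0, 0], "gripper": 0.16},
  {"delta_rot": [0, 0, 0], "travel": [0.09, 0, 0], "gripper": 0.16},
  {"delta_rot": [0, 0, 0], "travel": [0.12, 0, 0], "gripper": 0.16},
  {"delta_rot": [0, 0, 0], "travel": [0.13, 0, 0], "gripper": 0.16},
  {"delta_rot": [0, 0, 0], "travel": [0.13, 0, 0], "gripper": 0.16},
])

```text
clock: 8.7
tool_pos: [0.486, 0.0714, 0.1344]
eef_rot: [0.847, 0.531, -0.005, 0.002]
contact_force: [-5.4, -7.7, 10.1]
opening: 0.586
```

```bash
python3 -c "
from h import *
todo(-3.5,18,15)"
```

```text
t 8.7 chest mm [-4.3 15.5 14.4] F [-5.4 -7.7 10.1] Fch [-1.5 -9.3] open 51.5
travel [ 0.017  0.005 -0.005]
turn [-0.0009  0.0032 -0.0008]
```

Call:
play_rows([
  {"delta_rot": [0, 0, 0], "travel": [0.02, 0, 0], "gripper": 0.16},
  {"delta_rot": [0, 0, 0], "travel": [0.04, 0, 0], "gripper": 0.16},
  {"delta_rot": [0, 0, 0], "travel": [0.04, 0, 0], "gripper": 0.16},
])

```text
clock: 9.07
tool_pos: [0.4862, 0.0718, 0.1343]
eef_rot: [0.849, 0.529, -0.009, 0.003]
contact_force: [-9.8, -15.0, 16.3]
opening: 0.578
```

```bash
python3 -c "
from h import *
todo(-3.5,18,15)"
```

```text
t 9.075 chest mm [-4.4 15.9 14.3] F [ -9.8 -15.   16.3] Fch [ -2.3 -17.7] open 50.8
travel [ 0.014  0.006 -0.005]
turn [-0.0015  0.0062 -0.0023]
```

Call:
play_rows([
  {"delta_rot": [0, 0, 0], "travel": [-0.04, 0, 0], "gripper": 0.16},
  {"delta_rot": [0, 0, 0], "travel": [-0.09, 0, 0], "gripper": 0.16},
  {"delta_rot": [0, 0, 0], "travel": [-0.09, 0, 0], "gripper": 0.16},
  {"delta_rot": [0, 0, 0], "travel": [-0.09, 0, -0.1], "gripper": 0.16},
  {"delta_rot": [0, 0, 0], "travel": [-0.09, 0, -0.25], "gripper": 0.16},
  {"delta_rot": [0, 0, 0], "travel": [-0.09, 0, -0.5], "gripper": 0.16},
  {"delta_rot": [0, 0, 0], "travel": [-0.09, 0, -0.8], "gripper": 0.16},
  {"delta_rot": [0, 0, 0], "travel": [-0.09, 0, -0.8], "gripper": 0.16},
])

```text
clock: 10.07
tool_pos: [0.4882, 0.0699, 0.2572]
eef_rot: [0.846, 0.532, 0.003, 0.001]
contact_force: [-1.3, 0.6, 0.2]
opening: 0.583
```

Call:
play_rows([
  {"delta_rot": [0, 0, 0], "travel": [-0.35, 0, 0], "gripper": 0.16},
  {"delta_rot": [0, 0, 0], "travel": [-0.7, 0, 0], "gripper": 0.16},
  {"delta_rot": [0, 0, 0], "travel": [-1, 0, 0], "gripper": 0.16},
  {"delta_rot": [0, 0, 0], "travel": [-1, 0, 0], "gripper": 0.16},
])

```text
clock: 10.58
tool_pos: [0.4184, -0.0694, 0.2533]
eef_rot: [0.848, 0.53, -0.002, -0.0]
contact_force: [1.3, 1.1, 0.8]
opening: 0.578
```

Call:
play_rows([
  {"delta_rot": [0, 0, 0], "travel": [-0.35, 0, 0], "gripper": 0.16},
  {"delta_rot": [0, 0, 0], "travel": [-0.7, 0, 0], "gripper": 0.16},
  {"delta_rot": [0, 0, 0], "travel": [-0.8, 0, 0], "gripper": 0.16},
  {"delta_rot": [0, 0, 0], "travel": [-0.8, 0, 0], "gripper": 0.16},
])

```text
clock: 11.08
tool_pos: [0.3695, -0.1738, 0.2541]
eef_rot: [0.847, 0.532, 0.0, -0.0]
contact_force: [-0.1, 0.4, 0.9]
opening: 0.579
```

```bash
python3 -c "
from h import *
todo(-3.5,18,15)
I=[]
for n in ['top','side']:
    s=snap(n); P=cloud(s); I.append(cv2.resize(s['color'][150:290,140:320,::-1],None,fx=2.2,fy=2.2,interpolation=cv2.INTER_CUBIC))
    d=P[...,:2]-C0;C=np.stack([d@EX*1e3,d@EY*1e3,(P[...,2]-.12)*1e3],-1)
    t=(C[...,0]>14)&(C[...,0]<50)&(abs(C[...,1])<90)&(C[...,2]>22)&(C[...,2]<50)
    if t.any(): print(n,'tab',t.sum(),np.percentile(C[t],[2,50,98],axis=0).round(1))
    b=viewer.outline_of(n,'catch_bar')
    if b: print('catch',np.percentile(C[b[0]['pixels']],[2,50,98],axis=0).round(1))
    k=(abs(C[...,0]+33)<3)&(abs(C[...,1]+9)<35); print('bar height at x-33',np.median(C[k][:,2]))
    for l in ['bolt_tip','keep_mouth','screwdriver_yellow','tape_1']:
        o=viewer.pinpoint(n,l)
        if o:
            D=np.array(s['origin']); e=world(s,*o[0]['at'],1.)-D; w=D+e*(.128-D[2])/e[2]; w=w[:2]-C0
            print(l,round(o[0]['conf'],2),np.round([w@EX*1e3,w@EY*1e3],1))
cv2.imwrite('pics/c7.png',np.hstack(I))
"
```

```text
t 11.075 chest mm [  -3.  -256.   134.1] F [-0.1  0.4  0.9] Fch [-0.3  0.3] open 51.0
travel [ 1.826 -0.002  0.795]
turn [-0.0001 -0.0002  0.0001]
top tab 56 [[18.7 26.2 23.9]
 [29.5 28.4 38.5]
 [41.1 33.4 43.3]]
catch [[-50.4 -51.9   1.9]
 [-26.8  -7.5  24.8]
 [  2.8  34.4  31.6]]
bar height at x-33 26.71306611218277
bolt_tip 0.97 [  6.3 106.5]
keep_mouth 0.89 [12.5 79.7]
tape_1 0.74 [-77.3  77. ]
side tab 67 [[18.9 24.3 23.4]
 [29.1 26.7 37. ]
 [41.9 31.9 40.8]]
catch [[-49.7 -52.7  17.8]
 [-25.8  -8.5  23.2]
 [  7.2  30.5  29.3]]
bar height at x-33 24.527678568292856
bolt_tip 0.67 [13.4 99.1]
keep_mouth 0.83 [ 5.5 69.3]
screwdriver_yellow 0.66 [ 86.1 -24.5]
tape_1 0.77 [-84.7  82.7]
```

View pics/c7.png

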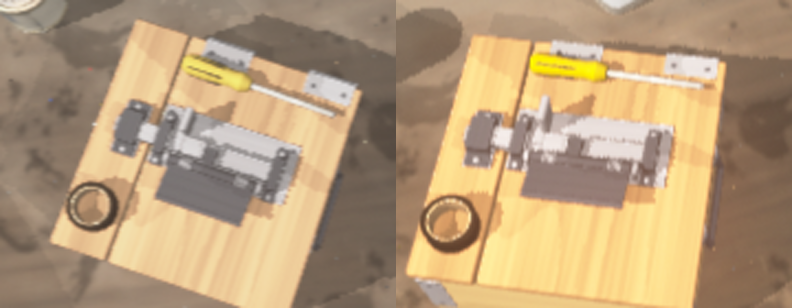

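```bash
python3 -c "
from plant import r
print(r.finish_job())"
```

```text
the job is handed in; nothing more can be done
None
```

I bolted the chest and handed the job in at about 11 s. One fingertip pressed the catch bar down to about 14–15 mm above the lid. The other pushed the tab until the push force rose to about 18 N against the stop. I then eased back, lifted and moved clear.

**Last checks:**
- **Bolt:** the tab has moved about 36–37.5 mm, against 37 mm for fully home. The pictures show the tip inside the keep.
- **Catch:** its bar is back at rest height, about 25 mm above the lid (24.5 mm from one camera, 26.7 mm from the other), so it should be locked. I did not test this by pushing the bolt back.
- **Bystanders:** the screwdriver and tape are where they were in the last picture. I did not check the wood block again, but the path kept well above it.
- **Robot:** it touches nothing, with the force reading near zero.

**Unplanned contact:** early in the approach the gripper's body rested against something solid at the robot's right, probably the drill press. The wrist read about 28 N when I noticed, and I backed off straight away. I don't know the peak during the move, but the readings I saw stayed under the 40 N limit.

**Disagreements:**
- The cameras differ by 1–2 mm on the tab and by about 7 mm on the bolt tip, so I judged the travel by the tab.
- The catch angle could not be seen while it was pressed. I inferred about 0.4 rad from the fingertip height and the force.

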